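# Lay the board in the sanding jig and hold it down

### The job

Get the pine board ready for sanding in the bench jig: push the standing board over, away from you, so that it lies flat on the jig's bed, slide it square up against the stop strip at the bed's far edge, and only then flip the hold-down arm over so that its rubber foot rests on the board. Do it all by pushing with the fingertips, never picking the board up, and leave the other things on the bench where they are.

Things in the scene. Friction and masses are not known exactly. Their poses are not given: they have to be found in the camera images.
- jig: Fixed grey-faced jig on the bench, turned up to 0.35 rad. Origin at bench height under the bed; its x points to its far edge, y left, z up. Bed top 18 mm above the bench, spanning x -130 to +100, y -110 to +140 mm. The hold-down arm's hinge block stands at x -2 to +42, y +94 to +130 mm, its ears up to 75 mm above the bench.
- jig_stop (a point): Middle of the stop strip's near face, on the bed's top (18 mm above the bench), at jig (+70, 0) mm. The strip is dark wood, 12 mm high above the bed, and runs along the jig's y from -90 to +90 mm; axes as the jig's.
- board_center (a point): Centre of the loose pine board, 24 x 140 x 100 mm (own x, y, z), 0.13 to 0.27 kg. It starts standing on its long edge near the bed's near edge: centre at jig x -85 to -65 mm, 68 mm above the bench, own z up, own x along the jig's x within 0.1 rad. Tipped over away from the near edge it lies with its centre 30 mm above the bench; against the stop its centre is at jig x +20 mm.
- holddown (a joint): Angle of the steel hold-down arm (rad): 0 = level, foot on a board lying on the bed; 1.57 = upright; starts open at 1.8 to 2.05, leaning out to the jig's +y; end stop 2.15. Friction holds it where it is left above about 1.1; below about 0.9 it falls by itself towards the jig's -y and rests by its weight (under 1 N at the foot). Pushing it past upright half-way up takes 2 to 4 N.
- holddown_hinge (a point): Point on the hinge axis of the hold-down arm, 64 mm above the bench at jig (+20, +105) mm; the axis lies along the jig's x.
- holddown_tip (a point): Free end of the hold-down arm, 100 mm from the hinge axis. The arm is a flat steel bar 22 mm wide (along the jig's x), 12 mm thick; when down it lies from the hinge along the jig's -y. A rubber foot 20 mm across, 85 mm from the hinge, stands out 16 mm from the side that faces the bed.
- sandblock: Bystander: cork sanding block 70 x 45 x 30 mm, to the right of the jig. Origin at the centre of its underside.
- tape: Bystander: roll of paper tape lying flat, 90 mm across, 24 mm high, beyond the far edge of the jig. Origin at the centre of its underside.
- offcut: Bystander: small wood offcut 45 x 60 x 50 mm (smaller than the board) to the right of the jig. Origin at the centre of its underside.
- brush: Bystander: paint brush lying to the left of the jig, about 30 mm high. Origin under its middle.
- tin: Bystander: round tin 90 mm across, 115 mm high, standing at a side of the bench. Origin at the centre of its underside.
- spray: Bystander: slim aerosol can 60 mm across, 155 mm high, standing at a side of the bench. Origin at the centre of its underside.
- jar: Bystander: jar 72 mm across, 95 mm high, standing at a side of the bench. Origin at the centre of its underside.
Mind the look-alikes: they are no part of the job. Leave any green, purple or red look-alike of the part that bears board_center alone.

How it is judged:
By the outcome, as a careful person would: the job done as asked, in the order asked, and still so for the second after the job is handed in, with the robot touching nothing.
It also fails if it takes over 58 s, if anything falls off the work surface, if the arm or the gripper's body presses on something with over 40 N, if the wrist force passes 120 N, or if a joint passes its speed limit or range.

### The arm

A 6-joint arm with a two-finger parallel gripper is mounted at the origin on the work surface. World frame = base frame: x ahead of the robot, y to its left, z up, the work surface at z = 0. Lengths are in mm, angles in rad, forces in N, time in s.
With the tool pointing down it reaches from about 350 to 875 mm from the base axis. Payload 4.2 kg.
Tool frame: the origin (TCP) lies on the centre line of the jaws, within the pads' length; the fingertips stand 8 mm ahead of it and the grasp point (between the pads) lies 11 mm behind it; z points along the fingers, y is the direction in which the jaws open and shut (so a half turn about z gives the same grasp; the last joint's range is limited). The gripper opens to 87 mm and grips with 3 to 60 N. Pads are 19 mm wide; open, the fingers measure 117 mm over their backs; the gripper's body (75 mm by 190 mm) begins 51 mm behind the grasp point.
Start: joints at [1.441, 0.385, 0.008, 0, -1.194, -0.259], TCP at [236.891, 578.344, 230.55] pointing down, gripper open.
Joint ranges: [-3.14, 3.14], [-1.21, 2.06], [-1.07, 1.41], [-3.16, 2.05], [-2.99, -0.16], [-3.1, 3.1]. Speed limits (rad/s): [2.79, 2.79, 3.14, 3.14, 3.14, 3.14].

### API

Orientations are given as a unit quaternion [w, x, y, z].
In Python, from cell import bot, hand, kin, camera, search_frame, masks_of, pinpoint, readout gives the robot as it stands. Calls block until the motion is done:
- bot.goto(position, orientation): joint-space move of the TCP to a pose.
- bot.movel(position, ori=None, speed=150): straight line of the TCP; ori=None keeps the orientation; speed is the mean speed in mm/s.
- bot.movej(angles): joint-space move.
- hand.open_jaws() and hand.close_gripper(): open the fingers fully, or close them until they stop; the grip force is fixed at half the most.
- bot.hold(seconds).
- kin.inverse_kinematics(position, orientation): joint angles nearest the present ones, or None.
- camera(name): name is "scene" or "side" or "wrist"; returns a dict with "img" (480x640x3 uint8, red, green, blue), "range_z" (480x640 float32, mm along the optical axis (not along the pixel's ray), 0 where there is no reading), "K" (3x3 intrinsics, pixels), "k1" (the pictures are not rectified: a ray, as slopes to the right and down, at radius r is drawn at 1 + k1 r^2 times it, then the intrinsics apply), "pose" (4x4, takes a point from camera to world coordinates). Camera axes: x right, y down, z forward; pixel columns grow to the right and rows downward; lengths in mm; the calibration is good to about 2 mm. A picture is of the moment at which its call begins.
A pose or a line that the arm cannot do raises bot.IKError and nothing moves.
- bot.finish_job(): hands the job in, once; it reports no verdict.
Trained networks look in a picture, given as the dict that the camera call returned (one of the last four; its "shot" number tells which), for a name from the list of things; names that differ only in an ending like _2 or _b are one class to them, and where a whole thing is asked for, a point or a joint stands for the part that bears it (a point fixed in the world has none). Each returns a list of dicts, best first, with "p" (0 to 1); they miss things now and then, are a little off and sometimes report something else, mostly with a low value. They report only what shows in the picture. A call takes as long as a camera call. They do not tell look-alikes from the thing itself.
- search_frame(picture, target): "pixel" ([column, row] in pixels, amid what is visible of it).
- masks_of(picture, target): "region" (480x640 bool, what is visible of it) and "pixel" ([column, row] in pixels, amid what is visible of it).
- pinpoint(picture, target): "pixel" ([column, row] in pixels: a listed point, or the origin of a listed thing).
Readings, each from a call of its own:
- readout.read_time(): time.
- readout.read_joints(): joint angles.
- readout.read_dq(): joint speeds.
- readout.read_tau(): joint torques, N m.
- readout.read_eef_pos(): TCP position.
- readout.read_ee_rot(): TCP orientation.
- readout.read_contact_force(): force on the tool from outside, world axes, zero at the start.
- readout.read_moment(): the same for the moment, N m.
- readout.read_gripper_width(): opening from 0.0 (shut) to 1.0 (fully open).
Only numpy, scipy, OpenCV 4.12 (cv2) and the standard library are available. Lean on these libraries where they do the work, as an engineer would, in place of code of your own. Each camera call takes 0.05 s, during which the arm holds its last target. There are 200 camera calls.

## Working session

There is one attempt and no reset: what is moved stays moved. The work goes in short steps, each a Python script; the robot and the scene stay as the last script left them, time stands still between calls to the robot, and variables do not carry over. Pictures are saved under pics/ and viewed, about 8 in all and at most 12, crops included, and the job is handed in when it is done.

```bash
ls; mkdir -p pics; cat > h.py <<'E'
import numpy as np, cv2
from cell import bot, hand, kin, camera, search_frame, masks_of, pinpoint, readout
def ray(c,px):
    K=c["K"];d=np.array([(px[0]-K[0,2])/K[0,0],(px[1]-K[1,2])/K[1,1]]);u=d.copy()
    for _ in range(10): u=d/(1+c["k1"]*(u@u))
    return np.array([u[0],u[1],1.])
def at(c,px,z=None):
    r=ray(c,px);P=c["pose"]
    if z is None:
        w=c["range_z"][int(px[1])-2:int(px[1])+3,int(px[0])-2:int(px[0])+3];w=w[w>0]
        return (P@np.r_[r*np.median(w),1])[:3] if len(w) else None
    d=P[:3,:3]@r;o=P[:3,3];return o+d*(z-o[2])/d[2]
def cloud(c,m):
    v,u=np.nonzero(m&(c["range_z"]>0));K=c["K"]
    d=np.c_[(u-K[0,2])/K[0,0],(v-K[1,2])/K[1,1]];s=d.copy()
    for _ in range(10): s=d/(1+c["k1"]*(s**2).sum(1,keepdims=True))
    z=c["range_z"][v,u][:,None];X=np.c_[s*z,z]
    return X@c["pose"][:3,:3].T+c["pose"][:3,3]
def save(c,n): cv2.imwrite("pics/"+n,c["img"][:,:,::-1])
E
python3 - <<'E'
from h import *
np.set_printoptions(precision=1,suppress=True)
for n in ["scene","side"]:
    c=camera(n);save(c,n+".png");print(n,c["pose"][:3,3],c["pose"][:3,2])
    for t,z in [("jig",0),("jig_stop",18),("board_center",68),("holddown_hinge",64),("holddown_tip",None),("sandblock",0),("tape",0),("offcut",0),("brush",0),("tin",0),("spray",0),("jar",0)]:
        for d in pinpoint(c,t)[:3]: 
            if d["p"]>.2: print(t,round(d["p"],2),np.array(d["pixel"]),at(c,d["pixel"],z))
print(readout.read_time(),readout.read_ee_rot())
E
```

```text
pics
scene [1385.4 -504.3 1033.7] [-0.6  0.4 -0.7]
jig 0.93 [304.  270.6] [572.4 -34.8   0. ]
jig 0.22 [358.3 248.6] [573.2 111.2   0. ]
jig_stop 0.79 [311.4 284.5] [630.  -48.9  18. ]
board_center 0.74 [298.2 225.1] [497.7  -8.7  68. ]
board_center 0.72 [323.1 157.3] [306.7 170.2  68. ]
board_center 0.68 [229.6 269.7] [ 547.8 -202.3   68. ]
holddown_hinge 0.56 [358.4 252.2] [632.9  67.3  64. ]
holddown_tip 0.69 [376.  219.2] [641.6  97.7 156.5]
sandblock 0.65 [228.7 266.1] [ 477.7 -178.3    0. ]
offcut 0.95 [233.7 307.6] [ 593.1 -219.     0. ]
offcut 0.67 [411.3 249.7] [636.6 219.1   0. ]
brush 0.68 [408.  253.4] [642.7 205.    0. ]
tin 0.93 [100.1 325.7] [ 503. -485.    0.]
spray 0.91 [444.8 185.6] [488.4 438.7   0. ]
spray 0.26 [358.2 250.4] [578.1 107.8   0. ]
jar 0.68 [470.4 213.6] [606.3 426.6   0. ]
side [ -223.  -1154.6   963.1] [ 0.5  0.7 -0.5]
jig 0.69 [328.9 255.9] [571.4 -30.1   0. ]
jig_stop 0.65 [351.9 245.3] [646.4 -44.8  18. ]
board_center 0.74 [375.5 208.3] [790.8  23.4  68. ]
board_center 0.74 [451.6 269.8] [ 751.6 -353.    68. ]
board_center 0.7 [211.8 238.6] [281.6 159.   68. ]
holddown_hinge 0.79 [323.6 216.7] [628.   80.1  64. ]
holddown_tip 0.56 [323.1 187.2] [807.8 344.2  -0.8]
tape 0.57 [381.6 253.3] [ 711.  -109.7    0. ]
tape 0.56 [321.5 188.1] [798.1 340.5   0. ]
offcut 0.77 [370.2 285.6] [ 583.3 -214.4    0. ]
brush 0.57 [305.6 216.3] [640.2 204.6   0. ]
tin 0.92 [414.6 356.2] [ 499.6 -490.9    0. ]
spray 0.87 [226.4 202.7] [461.5 441.8   0. ]
jar 0.7 [325.3 218.3] [687.3 156.2   0. ]
1.3 [ 0.   1.  -0.2  0. ]
```

View pics/scene.png

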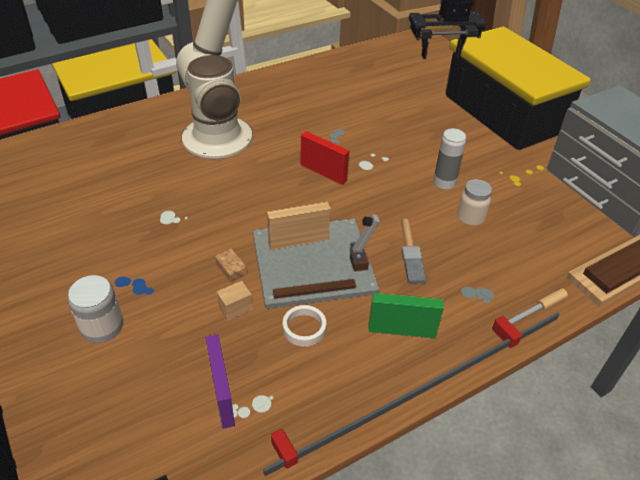

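View pics/side.png

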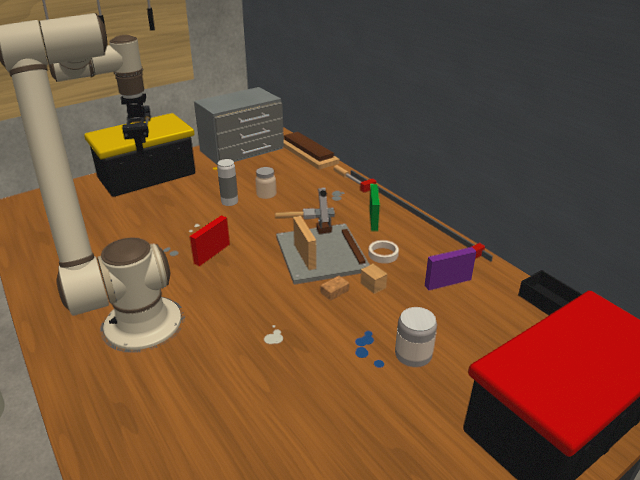

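The pine board stands on the jig: scene (299,225), side (305,243). The red (323,157), green (405,315) and purple (220,380) boards are look-alikes, since none of them is pine or on the jig. Next I measure the jig and board from depth and take a close look from above.

```bash
cat >> h.py <<'E'
def rect(P): # centre, size, long axis angle
    r=cv2.minAreaRect(P[:,:2].astype(np.float32));b=cv2.boxPoints(r);e=[b[1]-b[0],b[2]-b[1]];e.sort(key=lambda v:-np.hypot(*v))
    return np.array(r[0]),[np.hypot(*v) for v in e],np.arctan2(e[0][1],e[0][0])
def down(yaw): # tool y-axis along world angle yaw, pointing down
    from scipy.spatial.transform import Rotation as R
    y=np.array([np.cos(yaw),np.sin(yaw),0]);z=np.array([0,0,-1.]);q=R.from_matrix(np.c_[np.cross(y,z),y,z]).as_quat();return [q[3],*q[:3]]
E
cat > look.py <<'E'
from h import *
import sys
np.set_printoptions(precision=1,suppress=True)
def look(c,n=None):
    if n: save(c,n)
    P=cloud(c,np.ones((480,640),bool));P=P[(abs(P[:,0]-570)<190)&(abs(P[:,1]+10)<190)]
    for lo,hi in [(14,21),(26,34),(38,46),(108,123)]:
        Q=P[(P[:,2]>lo)&(P[:,2]<hi)]; 
        if len(Q)>20: print((lo,hi),len(Q),Q[:,2].mean(),*rect(Q))
E
python3 - <<'E'
from look import *
c=camera("scene");look(c)
p,_=readout.read_eef_pos(),0
bot.movel([p[0],p[1],420],speed=250)
for y in (-1.57,1.57):
    try: bot.goto([500,-20,470],down(y+.0)); print("ok",y);break
    except bot.IKError as e: print(e)
c=camera("wrist");print(c["pose"]);look(c,"w1.png")
for t,z in [("jig",0),("jig_stop",18),("board_center",68),("holddown_hinge",64),("holddown_tip",None)]:
    for d in pinpoint(c,t)[:2]: print(t,d["p"],np.array(d["pixel"]),at(c,d["pixel"],z))
print(readout.read_time(),readout.read_joints())
E
```

```text
(14, 21) 5598 17.22970748834688 [581.3 -14.2] [np.float32(375.40533), np.float32(341.37616)] -1.4942062
(26, 34) 1269 29.15103124126979 [590.2 -67.3] [np.float32(310.06842), np.float32(268.2424)] 0.20739928
(38, 46) 289 42.41355164714207 [562.6 -45.4] [np.float32(296.6208), np.float32(150.24318)] 1.4328241
(108, 123) 686 115.75755765403952 [538.5  28.5] [np.float32(233.35583), np.float32(88.6792)] 0.82309425
ok -1.57
[[  0.   -1.   -0.3 583.8]
 [ -1.   -0.    0.  -18.3]
 [ -0.    0.3  -1.  622.3]
 [  0.    0.    0.    1. ]]
(14, 21) 18226 16.519390702185675 [577.9  -6.3] [np.float32(359.05453), np.float32(341.18332)] -1.4970357
(26, 34) 2750 28.371854701033286 [564.5 -77.1] [np.float32(297.10916), np.float32(160.20197)] 1.2536352
(38, 46) 318 42.115779879845526 [565.6 -43.8] [np.float32(294.86127), np.float32(133.31041)] 1.431021
(108, 123) 1784 116.1637815158261 [531.1  25.9] [np.float32(225.48654), np.float32(84.8309)] 0.82069516
jig 0.6 [322.3 128.8] [574.3 -24.8   0. ]
jig_stop 0.97 [337.2  89.1] [634.5 -47.7  18. ]
board_center 0.69 [314.1 182.1] [496.3 -11.8  68. ]
board_center 0.6 [203.1 297.2] [298.8 178.8  68. ]
holddown_hinge 0.86 [254.8  91.6] [627.2  74.   64. ]
holddown_hinge 0.34 [310.7 182.4] [495.2  -6.5  64. ]
holddown_tip 0.75 [215.3  78.1] [635.6 105.9 154.7]
holddown_tip 0.5 [174.8  86.7] [638.5 206.7  18.8]
4.8917 [ 0.3  0.1  0.2  0.  -1.7  1.3]
```

View pics/w1.png

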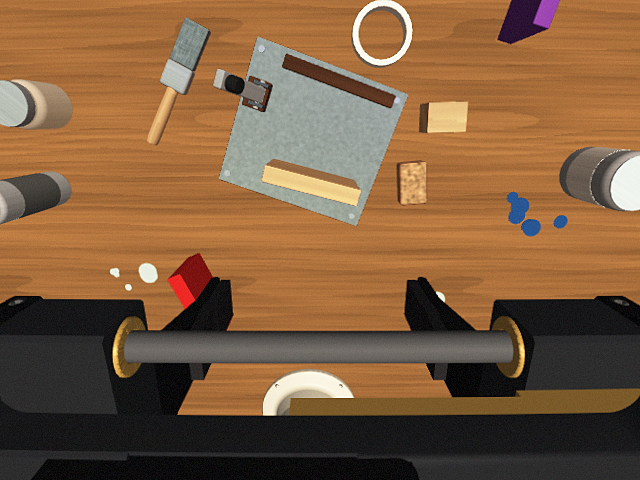

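```bash
cat >> look.py <<'E'
def jl(P,o,th):
    d=P[:,:2]-o; c,s=np.cos(th),np.sin(th); return np.c_[d@[c,s],d@[-s,c],P[:,2]]
E
python3 - <<'E'
from look import *
for n in ("wrist","scene"):
    c=camera(n);P=cloud(c,np.ones((480,640),bool));o=np.array([573.,-28]);th=-.24
    for it in range(3):
        L=jl(P,o,th)
        m=(abs(L[:,2]-30)<4)&(L[:,0]>60)&(L[:,0]<95)&(abs(L[:,1])<100)
        r=rect(P[m]);th=(r[2]-np.pi/2+np.pi/2)%np.pi-np.pi/2
        ctr=r[0]
        # strip centre taken as jig (x?,0): print
        L=jl(P,o,th)
        b=(abs(L[:,2]-18)<3)&(abs(L[:,0]+15)<135)&(abs(L[:,1]-15)<145)
        q=np.percentile(L[b],[.5,99.5],axis=0)
        # jig extents
        dx=(q[0,0]+q[1,0])/2+15;dy=(q[0,1]+q[1,1])/2-15
        print(n,m.sum(),r,"bed",q[:,:2].ravel(),"shift",dx,dy)
        o=o+dx*np.array([np.cos(th),np.sin(th)])+dy*np.array([-np.sin(th),np.cos(th)])
    L=jl(P,o,th);m=(abs(L[:,2]-117)<5)&(abs(L[:,0]+75)<30)&(abs(L[:,1])<90)
    r=rect(P[m]);print("board top",m.sum(),r,jl(np.r_[r[0],0][None],o,th),np.percentile(L[m],[1,99],axis=0))
    s=jl(np.r_[ctr,0][None],o,th);print("o",o,"th",th,"strip centre",s)
    m=(L[:,2]>90)&(abs(L[:,0]-20)<30)&(L[:,1]>85)&(L[:,1]<190)&(L[:,2]<175);print("arm",np.percentile(L[m],[1,50,99],axis=0))
E
```

```text
wrist 1568 (array([645.6, -49.9]), [np.float32(178.5526), np.float32(20.458029)], np.float32(1.2368369)) bed [-132.6 -105.2   94.7  141.4] shift -3.96336126519752 3.115318004619482
wrist 1585 (array([645.6, -50. ]), [np.float32(178.64488), np.float32(20.458054)], np.float32(1.2370703)) bed [-128.6 -108.3   98.5  138.3] shift -0.08063465003646542 0.0049518529452043936
wrist 1585 (array([645.6, -50. ]), [np.float32(178.64488), np.float32(20.458054)], np.float32(1.2370703)) bed [-128.6 -108.3   98.6  138.3] shift 1.2358896128716879e-09 -7.58717533244635e-11
board top 1692 (array([499. ,  -8.5]), [np.float32(139.97705), np.float32(24.262135)], np.float32(1.3158994)) [[-72.3  -8.9   0. ]] [[-87.3 -77.  113.6]
 [-56.9  59.3 118.6]]
o [570.2 -23.7] th -0.33372605 strip centre [[79.9 -0.1  0. ]]
arm [[  9.4 109.5  91. ]
 [ 20.2 123.3 153.1]
 [ 30.8 145.2 158.9]]
scene 584 (array([649. , -51.4]), [np.float32(180.42679), np.float32(24.291973)], np.float32(1.2499709)) bed [-126.7 -106.5  100.5  141.2] shift 1.926708942507517 2.327062262924528
scene 597 (array([649.3, -51.4]), [np.float32(180.2959), np.float32(24.68463)], np.float32(1.2406685)) bed [-128.4 -108.6   98.5  138.5] shift 0.018462429181980156 -0.08480258750546454
scene 597 (array([649.3, -51.4]), [np.float32(180.2959), np.float32(24.68463)], np.float32(1.2406685)) bed [-128.4 -108.6   98.4  138.6] shift -8.873399792719283e-10 4.076277093645331e-09
board top 541 (array([502. ,  -9.4]), [np.float32(140.25911), np.float32(31.958616)], np.float32(1.3100772)) [[-75.1  -7.7   0. ]] [[-91.3 -76.3 112.2]
 [-58.6  60.3 121. ]]
o [575.6 -26.5] th -0.33012784 strip centre [[77.8  0.3  0. ]]
arm [[  6.3 109.7  91.4]
 [ 23.7 123.8 138. ]
 [ 30.2 144.3 160. ]]
```

```bash
cat >> look.py <<'E'
O=np.array([571.,-24.]);TH=-0.333
def W(x,y,z): c,s=np.cos(TH),np.sin(TH); return [O[0]+c*x-s*y,O[1]+s*x+c*y,z]
def push(x0,x1,y,z,step,speed,fmax): # along jig x till force
    x=x0;n=np.array([np.cos(TH),np.sin(TH)])
    while x<x1:
        x=min(x+step,x1);bot.movel(W(x,y,z),speed=speed)
        f=-np.array(readout.read_contact_force())[:2]@n
        if f>fmax: break
    return x,f
E
python3 - <<'E'
from look import *
Q=down(-0.255-np.pi/2)
print(readout.read_gripper_width(),readout.read_contact_force())
bot.goto(W(-130,-9,200),Q); bot.movel(W(-125,-9,113),speed=200)
bot.movel(W(-98,-9,113),speed=100)
print(push(-98,-40,-9,113,6,60,25))
bot.hold(.3)
bot.movel(W(-60,-9,170),speed=200)
bot.movel(W(-150,-9,260),Q,speed=250)
c=camera("wrist");save(c,"w2.png")
P=cloud(c,np.ones((480,640),bool));L=jl(P,O,TH);m=(abs(L[:,2]-42)<5)&(abs(L[:,0])<100)&(abs(L[:,1]+9)<90)
print("top",m.sum(),rect(L[m]));print(readout.read_time(),readout.read_eef_pos())
E
```

```text
1.0044288595956998 [-0.2 -0.3  0.2]
(-40, np.float64(-0.13506578607231248))
top 16726 (array([-8.9, -3.5]), [np.float32(140.74496), np.float32(97.920334)], np.float32(-1.4913338))
11.025 [426.2  16.3 258.3]
```

View pics/w2.png

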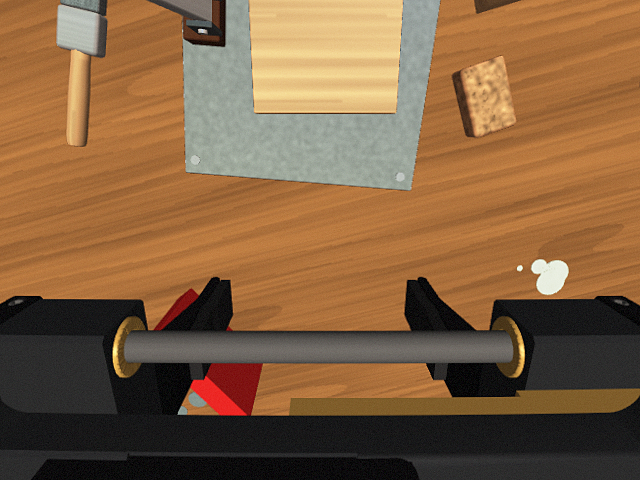

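The board lies flat (near edge at row 113, columns 250–403), turned about 0.08 rad. Now I slide it to the stop with both fingertips, squared to the jig.

```bash
python3 - <<'E'
from look import *
Q=down(TH-np.pi/2)
bot.goto(W(-100,-8,120),Q); bot.movel(W(-95,-8,35),speed=150)
print(readout.read_contact_force())
bot.movel(W(-74,-8,35),speed=80)
print(push(-74,-50,-8,35,6,50,25)); 
print(push(-50,-25,-8,35,2,30,14)); print(readout.read_contact_force(),readout.read_eef_pos())
bot.movel(W(-70,-8,35),speed=100);bot.movel(W(-90,-8,250),speed=300)
c=camera("wrist");save(c,"w3.png")
P=cloud(c,np.ones((480,640),bool));L=jl(P,O,TH);m=(abs(L[:,2]-42)<5)&(abs(L[:,0])<100)&(abs(L[:,1]+9)<85)
print("top",m.sum(),rect(L[m]))
m=(abs(L[:,2]-30)<4)&(L[:,0]>65)&(L[:,0]<95)&(abs(L[:,1])<100);print("strip",rect(L[m]))
m=(L[:,2]>85)&(abs(L[:,0]-20)<40)&(L[:,1]>80)&(L[:,1]<190)&(L[:,2]<175);print(np.percentile(L[m],[1,50,99],axis=0) if m.sum() else 0)
print(readout.read_time())
E
```

```text
[-0.   0.   0.2]
(-50, np.float64(0.18713890803239497))
(-36, np.float64(15.59473516747917))
[-13.4   9.    8.2] [528.5 -19.   34.1]
top 16869 (array([19.3, -5.3]), [np.float32(140.41425), np.float32(99.84854)], np.float32(1.5698274))
strip (array([78.9, -0.7]), [np.float32(179.82492), np.float32(20.45035)], np.float32(1.5673028))
[[  8.6 107.1  86.1]
 [ 18.9 119.4 149.5]
 [ 30.2 144.  158.4]]
17.025
```

View pics/w3.png

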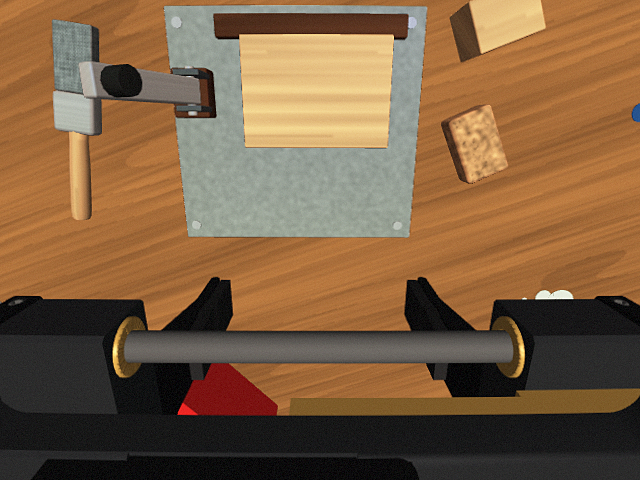

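The board is square against the stop: its far edge is at about +69 mm, the strip face at about +69 mm, and they differ by 0.003 rad. Now I flip the arm with closed fingers, pushing from its outer side.

```bash
python3 - <<'E'
from look import *
Q=down(TH-np.pi/2)
hand.close_gripper();print(readout.read_gripper_width())
bot.movel(W(20,190,250),Q,speed=350);bot.movel(W(20,190,128),speed=200)
n=np.array([-np.sin(TH),np.cos(TH)]);y=190;F=[]
while y>50:
    y-=7;bot.movel(W(20,y,128),speed=80);f=np.array(readout.read_contact_force())[:2]@n;F.append(round(float(f),1))
    if abs(f)>15: print("stop",y);break
print(F)
bot.hold(.3);bot.movel(W(20,y+15,230),speed=200);bot.movel(W(-140,-8,270),speed=350)
c=camera("wrist");save(c,"w4.png")
P=cloud(c,np.ones((480,640),bool));L=jl(P,O,TH);m=(abs(L[:,2]-42)<4)&(abs(L[:,0])<100)&(abs(L[:,1]+9)<85)
print("top",m.sum(),rect(L[m]))
m=(L[:,2]>52)&(L[:,2]<175)&(abs(L[:,0]-20)<40)&(L[:,1]<140)&(L[:,1]>-20);print(np.percentile(L[m],[1,50,99],axis=0))
print(readout.read_time())
E
```

```text
0.0085440073763968
[-0.3, -0.1, 0.2, -0.6, -0.8, -0.3, -0.4, -0.2, 0.3, -0.3, -0.4, 0.8, 0.8, -0.4, -0.5, 0.3, -0.1, -0.7, 0.3, 0.0]
top 11973 (array([11. , -5.3]), [np.float32(140.36913), np.float32(83.62805)], np.float32(1.5700694))
[[  2.3   5.3  57.9]
 [ 18.5  65.8  68.4]
 [ 35.6 113.7  74.2]]
26.7917
```

View pics/w4.png

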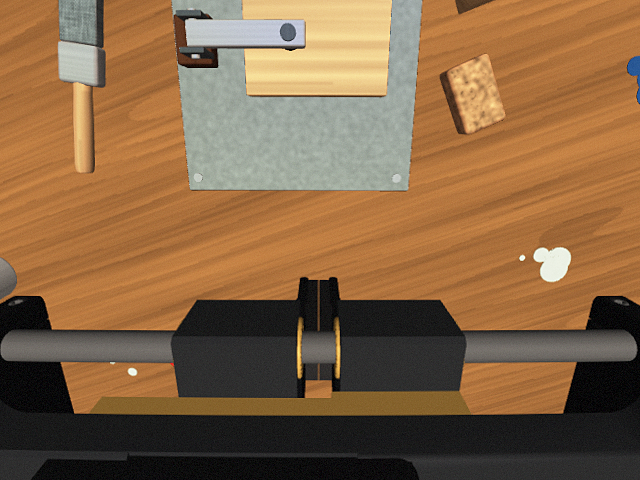

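The arm is down and its foot (around (288,33)) is over the board. The far edge is cut off here, so I'll check it from further up.

```bash
python3 - <<'E'
from look import *
bot.movel(W(-100,-8,330),speed=300)
c=camera("wrist")
P=cloud(c,np.ones((480,640),bool));L=jl(P,O,TH);m=(abs(L[:,2]-42)<4)&(abs(L[:,0])<69)&(abs(L[:,1]+9)<85)
print("top",m.sum(),rect(L[m]))
m=(abs(L[:,2]-30)<4)&(L[:,0]>65)&(L[:,0]<95)&(abs(L[:,1])<100);print("strip",rect(L[m]))
m=(L[:,2]>52)&(abs(L[:,0]-20)<9)&(L[:,1]<75)&(L[:,1]>-20)&(L[:,2]<90);print("slope",np.polyfit(L[m][:,1],L[m][:,2],1),np.median(L[m][:,2]))
c=camera("scene");cv2.imwrite("pics/s2.png",cv2.resize(c["img"][170:400,190:480,::-1],None,fx=2.6,fy=2.6))
for t,z in [("sandblock",0),("tape",0),("offcut",0),("brush",0),("tin",0),("spray",0),("jar",0)]:
    for d in pinpoint(c,t)[:1]: print(t,round(d["p"],2),np.array(d["pixel"]))
print(readout.read_time(),readout.read_contact_force())
E
```

```text
top 10118 (array([19.1, -5.2]), [np.float32(139.8493), np.float32(99.71644)], np.float32(1.5683974))
strip (array([78.6, -0.1]), [np.float32(180.39828), np.float32(19.015625)], np.float32(1.5679529))
slope [-0.  69.1] 68.54211948936029
sandblock 0.73 [230.8 269.9]
tape 0.64 [303.5 332.2]
offcut 0.78 [229.6 305.9]
brush 0.73 [410.8 256.2]
tin 0.88 [101.  328.3]
spray 0.91 [440.2 184.5]
jar 0.66 [471.7 213.4]
27.6333 [-0.4  0.4 -0.7]
```

View pics/s2.png

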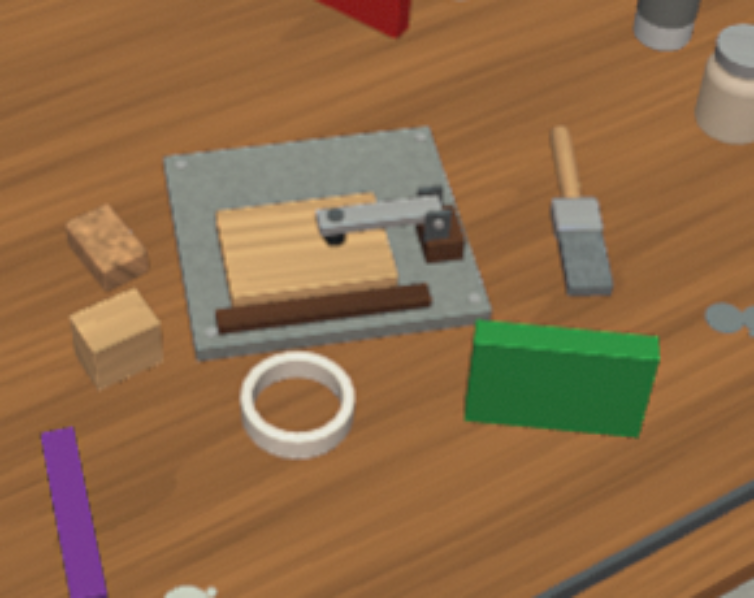

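The board lies against the stop, the foot rests on it and the arm is level, and the other things stand where they were. I'm handing the job in.

```bash
python3 -c "
from cell import bot
print(bot.finish_job())"
```

```text
the job is handed in; nothing more can be done
None
```

The board is lying flat and square against the stop strip, and the hold-down arm is over with its rubber foot resting on it. The job was handed in at about 28 s of the 58 s allowed.

- **How it was done:** I pushed the board over with the open fingertips and slid it to the stop, ending at about 16 N. I then flipped the hold-down arm with the closed fingers. The push force I read during the flip stayed under 1 N, below the 2 to 4 N you gave. Those readings were taken between small steps, so they may have missed the peaks, but the arm did go over.
- **Last checks:** The board's far edge is at jig x of about +69 mm and the strip's near face is also at about +69 mm, with their directions agreeing to within 0.001 rad. The hold-down arm is level.
- **Bystanders:** In the last picture the bystanders and look-alikes in view stood where they had been. The tin was outside that crop, so I checked it only by its detected position, which matched the start to about 3 pixels. The spray can, jar, brush, offcut and sanding block matched to about 5 pixels. The tape was not detected in the first scene picture, so I judged it by eye. The robot was touching nothing at hand-in.

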